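# Clear the coring station and spot both rings of a wax block

### The job

Use the hand brush to sweep all the wax trimmings off the coring station's base plate into the trimmings tray at its open end (do not pick them up with the fingers), and put the brush back in its dish. Then slide the block carrier along the plate, without lifting it off, until the inked ring nearer the fin is under the punch needle, press the punch cap down until the needle touches the wax inside that ring and let it spring up, and do the same with the other ring. Finally slide the carrier back against or close to the closed end of the plate, away from the tray, and do not disturb the other things on the bench.

Things in the scene. Friction and masses are not known exactly. Their poses are not given: they have to be found in the camera images.
- station: the fixed coring station, axes as plate; origin on the bench under the plate's centre. Far side: a white column at x 155 to 200, y 0 to 60 mm, 220 mm above the plate; its bracket, 124 to 160 mm above the plate, carries the punch over x 55, y 30 mm
- plate (a point): centre of the top face of the station's level dark steel base plate, 40 mm above the bench. x away from the operator (short way), y along the plate towards the trimmings tray, z up. 280 mm in x by 420 mm in y; a lip 6 mm wide, 8 mm high along both long edges and the y = -210 mm end. The y = +210 mm end is open: the tray adjoins it
- ring1 (a point): centre of the inked ring nearer the fin (black, 14 mm across, line 2 mm) on top of the large wax block (76 x 53 mm) fixed on the block carrier, 30 mm above the carrier's underside; axes as carrier_mid, from which it lies 26 mm in x, -11 mm in y
- ring2 (a point): centre of the other ring, farther from the fin, same size and height; it lies 58 mm in x, 11 mm in y from carrier_mid; axes as carrier_mid
- carrier_mid (a point): point on the block carrier's sled, 4 mm above its underside, mid-width. A loose steel sled 202 mm long (from x -120 to +82 mm), 70 mm wide, 8 mm thick, 0.55 kg, flat on the plate at its closed end, fin towards the operator; x along it from fin to block, z up. Block centre at x 42, y 0 mm. It starts with this point about 160 mm from the plate's centre (y about -160)
- tray (a point): centre of the inner floor of the steel trimmings tray at the open end of the plate; axes as the plate's. Inside, the tray is 274 mm in x by 112 mm in y (y = -57 mm is the plate's end face); its floor lies 34 mm below the plate's top face, its other three walls stand 60 mm above its floor
- needle_tip (a point): point of the punch's needle, which points straight down, 6 mm thick, over the plate; with the punch up it is 60 mm above the plate's top face. Above the needle are a 22 mm thick holder (from 30 mm above the tip) and a 42 mm wide guide bush (61 to 103 mm above the tip)
- punch_cap (a point): centre of the top face of the punch's black round cap, 36 mm across, straight above the needle; 217 mm above the plate's top face when the punch is up. Pressed down it takes the needle down with it
- punch (a joint): travel of the punch in m: 0 up, grows as it is pressed down, stop at 0.038; a spring returns it (about 4 N to start it, 6.5 N at 30 mm). The needle meets the top of the wax block at 0.030
- fin (a point): grip point of the carrier's upright steel fin: 12 mm thick in y, 30 mm long in x, its top 52 mm and this point 34 mm above the carrier's underside. It lies 100 mm in -x from carrier_mid. Axes as the carrier's
- brush_handle (a point): grip point of the loose wooden hand brush: mid-handle, 56 mm above the bristle ends; handle 24 mm wide in y, 24 mm high, 88 mm long in x (from 52 mm behind this point to 36 mm ahead). x points from handle to head; z up when it stands on its bristles. Whole brush 220 mm long, 0.13 kg
- brush_head (a point): centre of the brush's head, 112 mm in +x from the handle's grip point, 22 mm above the bristle ends: stiff bristles 108 mm long in x, 40 mm wide in y, 30 mm high under a wooden back 112 x 44 mm; the head is 44 mm high in all. Axes as the handle's
- dish: fixed shallow stainless dish in which the brush lives: 260 x 125 mm outside, 16 mm high, walls and floor 3 mm; origin at the centre of its underside, x along its length; the brush starts along its x, standing on its bristles
- trim0 (a point): centre of a loose lump of wax trimmings, 42 x 24 x 22 mm, stepped on top, 28 g; may be absent
- trim1 (a point): centre of a loose lump of wax trimmings, 36 x 30 x 20 mm, stepped on top, 28 g; may be absent
- trim2 (a point): centre of a loose lump of wax trimmings, 40 x 26 x 24 mm, stepped on top, 28 g; may be absent
- trim3 (a point): centre of a loose lump of wax trimmings, 34 x 28 x 26 mm, stepped on top, 28 g; may be absent
- trim4 (a point): centre of a loose lump of wax trimmings, 42 x 22 x 20 mm, stepped on top, 28 g; may be absent
- trim5 (a point): centre of a loose lump of wax trimmings, 38 x 28 x 22 mm, stepped on top, 28 g; may be absent
- pen: black marker pen, 14 mm thick, 154 mm long, lying on the bench in front of the plate (bystander)
- flask: white bottle, 64 mm wide, 160 mm tall, behind the station (bystander); origin under its centre
- jar: jar 68 mm wide, 75 mm tall, behind the station (bystander); origin under its centre
- cassettes: stack of tissue cassettes 40 x 29 x 29 mm, to the right of the brush dish (bystander); origin under its centre
- pot: specimen pot 60 mm wide, 70 mm tall, beside the trimmings tray (bystander); origin under its centre

How it is judged (in metres and radians):
On the way, in this order (a step that is already met when the one before it is completed fails the run):
1. the brush is sweeping: it touches a trimming ((contact force between brush and t0 above 0.05 N or contact force between brush and t1 above 0.05 N or contact force between brush and t2 above 0.05 N or contact force between brush and t3 above 0.05 N or contact force between brush and t4 above 0.05 N or contact force between brush and t5 above 0.05 N)), for 0.05 s.
2. the trimmings are all in the trimmings tray (x of trim0 in the frame of tray between -0.14 and 0.14 m and y of trim0 in the frame of tray between -0.057 and 0.057 m and z of trim0 in the frame of tray between -0.005 and 0.055 m and x of trim1 in the frame of tray between -0.14 and 0.14 m and y of trim1 in the frame of tray between -0.057 and 0.057 m and z of trim1 in the frame of tray between -0.005 and 0.055 m and x of trim2 in the frame of tray between -0.14 and 0.14 m and y of trim2 in the frame of tray between -0.057 and 0.057 m and z of trim2 in the frame of tray between -0.005 and 0.055 m and x of trim3 in the frame of tray between -0.14 and 0.14 m and y of trim3 in the frame of tray between -0.057 and 0.057 m and z of trim3 in the frame of tray between -0.005 and 0.055 m and x of trim4 in the frame of tray between -0.14 and 0.14 m and y of trim4 in the frame of tray between -0.057 and 0.057 m and z of trim4 in the frame of tray between -0.005 and 0.055 m and x of trim5 in the frame of tray between -0.14 and 0.14 m and y of trim5 in the frame of tray between -0.057 and 0.057 m and z of trim5 in the frame of tray between -0.005 and 0.055 m), for 0.2 s.
3. with the punch pressed down, the needle touches the wax inside the ring nearer the fin (distance between needle_tip and ring1 below 0.007 m), for 0.1 s.
4. with the punch pressed down, the needle touches the wax inside the ring farther from the fin (distance between needle_tip and ring2 below 0.007 m), for 0.1 s.
At the end, for the whole second after the job is handed in: Every trimming present lies in the trimmings tray; the brush lies or stands within its dish (head and handle both over it); the carrier lies flat on the plate at its closed end (its middle at least 125 mm from the plate's centre towards that end); the punch is up (all of step 2 and x of brush_head in the frame of dish between -0.135 and 0.135 m and y of brush_head in the frame of dish between -0.065 and 0.065 m and z of each of brush_head, brush_handle in the frame of dish below 0.085 m and x of brush_handle in the frame of dish between -0.135 and 0.135 m and y of brush_handle in the frame of dish between -0.065 and 0.065 m and value of joint punch below 0.004 m and y of carrier_mid in the frame of plate below -0.125 m and z of carrier_mid in the frame of plate between 0 and 0.008 m and angle between carrier_mid's own z axis and vertical below 0.06 rad); the robot touches nothing.
It fails at once if a trimming was picked up with the fingers ((contact force between the fingers and t0 above 0.3 N and z of trim0 in the frame of plate above 0.045 m) or (contact force between the fingers and t1 above 0.3 N and z of trim1 in the frame of plate above 0.045 m) or (contact force between the fingers and t2 above 0.3 N and z of trim2 in the frame of plate above 0.045 m) or (contact force between the fingers and t3 above 0.3 N and z of trim3 in the frame of plate above 0.045 m) or (contact force between the fingers and t4 above 0.3 N and z of trim4 in the frame of plate above 0.045 m) or (contact force between the fingers and t5 above 0.3 N and z of trim5 in the frame of plate above 0.045 m)).
It fails at once if the carrier was lifted off the plate (z of any of ring1, ring2 in the frame of plate above 0.042 m or z of fin in the frame of plate above 0.046 m).
It fails at once if a bystander was disturbed (moved over 40 mm) (distance of any of pen, flask, jar, cassettes, pot from where it was at the start of the episode above 0.04 m).
Of t0, t1, t2, t3, t4, t5 only 3 to 6 are there at a start; the rules pass over those that are not, and their reading is None.
At some moment in a run one of t0, t1, t2, t3, t4, t5, carrier may be knocked a few centimetres aside while the robot is not near it.
It also fails if it takes over 208 s, if anything falls off the work surface, if the arm or the gripper's body presses on something with over 40 N, if the wrist force passes 120 N, or if a joint passes its speed limit or range.

### The arm

A 6-joint arm with a two-finger parallel gripper is mounted at the origin on the work surface. World frame = base frame: x ahead of the robot, y to its left, z up, the work surface at z = 0. Lengths are in m, angles in degrees, forces in N, time in s.
With the tool pointing down it reaches from about 0.25 to 0.725 m from the base axis. Payload 9.7 kg.
Tool frame: the origin (TCP) lies midway between the tips of the shut fingers; the grasp point (between the pads) lies 19 mm behind it; z points along the fingers, y is the line along which they close (so a half turn about z gives the same grasp; the last joint's range is limited). The gripper opens to 85 mm and grips with 20 to 120 N. Pads are 22 mm wide; open, the fingers measure 114 mm over their backs; the gripper's body (76 mm by 85 mm) begins 54 mm behind the grasp point. The pads swing forward as they close: fully open they stand 13 mm farther back than shut.
Start: joints at [-68.64, 4.979, 10.078, 95.1, 0, 90], TCP at [0.2, -0.512, 0.231] pointing down, gripper open.
Joint ranges: [-179.16, 179.16], [-48.56, 103.87], [-65.8, 70.77], [-126.05, 130.52], [-82.76, 87.17], [-180, 180]. Speed limits (degrees/s): [127.2, 127.2, 147.25, 180, 180, 180].

### API

Orientations are given as [roll, pitch, yaw] about the fixed x, y, z axes, in that order (R = Rz(yaw) Ry(pitch) Rx(roll)).
In Python, from workcell import bot gives the robot as it stands. The module is installed in compiled form; this text tells all that it offers.
- The arm moves only by the tool send_rows, never from a script. Its argument "moves" is one flat list of numbers, 7 for each row, row after row: the shift along the world's x, y, z normalised to -1 to 1, where 1 is 0.025 m, then the turn, a rotation vector about the world's x, y, z normalised to -1 to 1, where 1 is 0.15 rad, then the closure, from -1 (fully open) to 1 (shut), so that 0 is half open. A call has 1 to 8 rows; each row shifts and turns the commanded pose from where the row before left it; what a row does not reach is not made up. A row lasts 1/8 s, in which the tool goes at most 62.5 mm and 10.7 degrees, less where a joint would pass 70% of its speed; a pose out of reach is approached as far as the arm can. A call with a number of a shift or a turn outside -1 to 1 is refused whole. A call with a gripper value outside its range is refused whole. The fingers move at their own pace and stop on an object; "squeeze" is the grip in N (left out, the last holds). Time passes only in rows, so rows that do not move let the fingers close. It gives the time, the measured TCP pose, the force, the opening and the grip force at its end, in the units of the state.
- bot.get_obs(): the state, without advancing time (a new reading comes with each control period).
- bot.camera(name): name is "side" or "top" or "wrist"; returns a dict with "color" (384x512x3 uint8, red, green, blue), "camera_matrix" (3x3 intrinsics, pixels), "D" ([k1, k2, p1, p2, k3] as OpenCV has them; the pictures are not rectified), "R" (3x3) and "t" (3): a world point X has camera coordinates R X + t. Camera axes: x right, y down, z forward; pixel columns grow to the right and rows downward; lengths in m; the calibration is good to about 2 mm. A picture is of the moment at which its call begins. There is no depth.
- bot.job_done(): hands the job in; it is judged then, once.
Trained networks look in the newest picture that a camera, given by its name, has taken for a name from the list of things; names that differ only in an ending like _2 or _b are one class to them, and where a whole thing is asked for, a point or a joint stands for the part that bears it (a point fixed in the world has none). Each returns a list of dicts, best first, with "p" (0 to 1); they miss things now and then, are a little off and sometimes report something else, mostly with a low value. They report only what shows in the picture. A call takes as long as a camera call.
- bot.boxes_of(camera, query): "extent" ([left, top, right, bottom] in pixels, round what is visible of it).
- bot.trace(camera, query): "region" (384x512 bool, what is visible of it) and "extent" ([left, top, right, bottom] in pixels, round what is visible of it).
- bot.landmark_of(camera, query): "pixel" ([column, row] in pixels: a listed point, or the origin of a listed thing).
The state is a dict: "time": time; "q": joint angles; "qd": joint speeds; "joint_efforts": joint torques, N m; "ee_pos": TCP position; "tcp_rot": TCP orientation; "wrist_force": force on the tool from outside, world axes, zero at the start; "torque": the same for the moment, N m; "opening": finger opening in m; "grasp_force": force on a finger pad.
Only numpy, scipy, OpenCV 4.12 (cv2) and the standard library are available. Lean on these libraries where they do the work, as an engineer would, in place of code of your own. Each camera call takes 0.05 s, during which the arm holds its last target. There are 200 camera calls.

## Working session

There is one attempt and no reset: what is moved stays moved. The work goes in short steps, Python scripts to look and compute and a tool call to move; the robot and the scene stay as the last step left them, time stands still between calls to the robot, and variables do not carry over. Pictures are saved under pics/ and viewed, at most 14 in all, crops included, and the job is handed in when it is done.

Besides the shell and the picture viewer there is one more tool, called as name(argument=value, ...) on one line, values as JSON. send_rows: Moves the arm, as the interface text tells. Its arguments: {"type":"object","properties":{"moves":{"type":"array"},"squeeze":{"type":"number"}},"required":["moves"]}

```bash
mkdir -p pics; cat > h.py <<'E'
import numpy as np, cv2
from workcell import bot
def cam(n,save=None):
    c=bot.camera(n)
    if save: cv2.imwrite('pics/'+save,cv2.cvtColor(c['color'],cv2.COLOR_RGB2BGR))
    return c
def ray(c,px):
    K=np.array(c['camera_matrix']);D=np.array(c['D'])
    u=cv2.undistortPoints(np.array([[px]],float),K,D)[0,0]
    R=np.array(c['R']);t=np.array(c['t'])
    return -R.T@t, R.T@np.array([u[0],u[1],1.])
def onz(c,px,z):
    o,d=ray(c,px); return o+d*(z-o[2])/d[2]
def proj(c,X):
    p,_=cv2.projectPoints(np.array(X,float).reshape(-1,3),cv2.Rodrigues(np.array(c['R']))[0],np.array(c['t']),np.array(c['camera_matrix']),np.array(c['D']))
    return p[:,0]
def lm(n,q):
    return [(round(r['p'],2),np.round(r['pixel'],1)) for r in bot.landmark_of(n,q)]
E
python3 - <<'E'
from h import *
Z=dict(station=0,plate=.04,ring1=.07,ring2=.07,carrier_mid=.044,tray=.006,needle_tip=.1,punch_cap=.257,fin=.074,brush_handle=.06,brush_head=.025,dish=0,trim0=.051,trim1=.05,trim2=.052,trim3=.053,trim4=.05,trim5=.051,pen=.007,flask=0,jar=0,cassettes=0,pot=0)
for n in ['top','side']:
    c=cam(n,n+'0.png')
    print(n,-np.array(c['R']).T@np.array(c['t']))
    for q,z in Z.items():
        print(q,[(p,x.tolist(),np.round(onz(c,x,z)[:2],3).tolist()) for p,x in lm(n,q)[:2]])
o=bot.get_obs();print(o)
E
```

```text
top [0.4781084  0.00575552 1.37666748]
station [(0.9, [227.7, 209.1], [0.547, 0.073])]
plate []
ring1 [(0.96, [278.7, 193.4], [0.589, -0.087]), (0.68, [272.1, 176.1], [0.642, -0.068])]
ring2 [(0.96, [278.7, 193.4], [0.589, -0.087]), (0.68, [272.1, 176.1], [0.642, -0.068])]
carrier_mid [(0.85, [277.5, 199.3], [0.573, -0.084]), (0.62, [282.3, 191.6], [0.596, -0.1])]
tray [(0.62, [144.0, 209.0], [0.551, 0.341])]
needle_tip [(0.56, [229.5, 206.4], [0.55, 0.062]), (0.31, [356.3, 187.8], [0.599, -0.318])]
punch_cap [(0.71, [214.1, 182.0], [0.606, 0.095])]
fin [(0.57, [278.1, 232.5], [0.47, -0.082])]
brush_handle [(0.81, [355.8, 224.2], [0.491, -0.322]), (0.4, [218.5, 190.7], [0.601, 0.097])]
brush_head [(0.58, [354.0, 190.8], [0.597, -0.329])]
dish [(0.87, [353.5, 207.3], [0.546, -0.332])]
trim0 [(0.61, [219.4, 189.6], [0.605, 0.095]), (0.6, [177.8, 225.4], [0.496, 0.225])]
trim1 [(0.61, [219.4, 189.6], [0.605, 0.095]), (0.6, [177.8, 225.4], [0.496, 0.225])]
trim2 [(0.61, [219.4, 189.6], [0.605, 0.095]), (0.6, [177.8, 225.4], [0.496, 0.224])]
trim3 [(0.61, [219.4, 189.6], [0.605, 0.095]), 
[... 1978 characters left out ...]
, [0.503, -0.467])]
pot []
{'time': 2.4, 'q': array([-6.86414364e+01,  4.98004243e+00,  1.00789430e+01,  9.51009109e+01,
       -9.47930416e-04,  9.00003184e+01]), 'qd': array([ 0.08315948, -0.0062322 , -0.07755739,  0.02707832,  0.04068451,
       -0.07463027]), 'joint_efforts': array([ 3.44166961e-05, -5.20094383e+01,  4.64856899e+01,  1.71775057e-03,
       -9.72053243e-06, -1.21317390e-05]), 'ee_pos': array([ 0.20030449, -0.51221986,  0.23127971]), 'tcp_rot': array([-1.79997990e+02,  9.47941588e-04,  2.13582452e+01]), 'wrist_force': array([ 0.21713105, -0.49440776, -0.11953128]), 'torque': array([-0.01511745,  0.01102909,  0.01004729]), 'grasp_force': 0.0, 'opening': 0.08578702062589923}
```

View pics/top0.png

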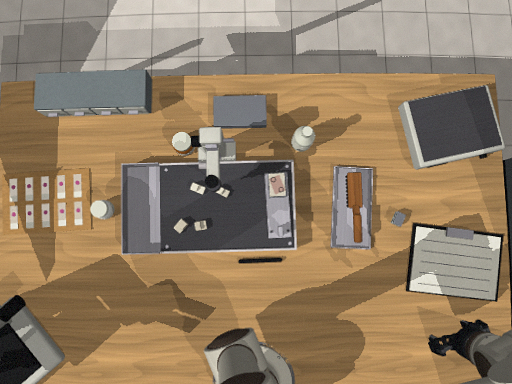

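View pics/side0.png

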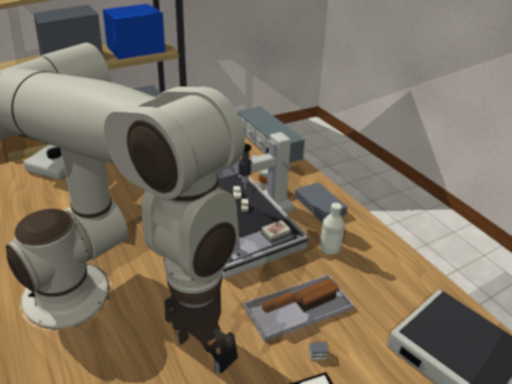

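The top view shows four trimmings, near (197,188), (223,192), (181,226) and (200,226). The carrier is at about (278,205) and the brush, in its dish, at about (355,207) with its head away from the robot. In the side view the arm hides part of the plate. I'll move above the brush handle and take a close look.

send_rows(moves=[1,0.8,0.5,0,0,-0.5,-1,1,0.8,0.5,0,0,-0.5,-1,1,0.8,0,0,0,-0.5,-1,1,0.8,0,0,0,-0.5,-1,1,0.8,0,0,0,-0.5,-1,1,0.8,0,0,0,0,-1,1,0.8,0,0,0,0,-1,1,0.8,0,0,0,0,-1])

```text
time: 3.4
ee_pos: [0.4011, -0.3515, 0.2564]
tcp_rot: [180.0, -0.0, -0.1]
wrist_force: [0.5, 0.2, -0.2]
opening: 0.0852
grasp_force: 0.0
```

send_rows(moves=[1,0.7,0,0,0,0,-1,0,0,0,0,0,0,-1,0,0,0,0,0,0,-1])

```text
time: 3.78
ee_pos: [0.425, -0.3349, 0.2562]
tcp_rot: [180.0, 0.0, -0.1]
wrist_force: [-0.6, 0.1, 0.2]
opening: 0.0858
grasp_force: 0.0
```

```bash
python3 - <<'E'
from h import *
c=cam('wrist','w1.png')
print(bot.get_obs()['ee_pos'],bot.get_obs()['tcp_rot'],-np.array(c['R']).T@np.array(c['t']))
for q,z in dict(brush_handle=.059,brush_head=.025,dish=0).items():
    print(q,[(p,x.tolist(),np.round(onz(c,x,z)[:2],3).tolist()) for p,x in lm('wrist',q)[:2]])
for r in bot.trace('wrist','brush_handle')[:1]:
    m=r['region']; ys,xs=np.nonzero(m)
    P=np.array([onz(c,(x,y),.065)[:2] for x,y in list(zip(xs,ys))[::20]])
    print(r['p'],P.mean(0),P.min(0),P.max(0)); d=P-P.mean(0); w,v=np.linalg.eigh(d.T@d); print(np.degrees(np.arctan2(v[1,1],v[0,1])))
t=cam('top'); I=cv2.cvtColor(t['color'],cv2.COLOR_RGB2BGR)[150:260,110:300]
cv2.imwrite('pics/topcrop.png',cv2.resize(I,None,fx=4,fy=4,interpolation=cv2.INTER_CUBIC))
E
```

```text
[ 0.42479577 -0.33514669  0.25634061] [ 1.79989908e+02  9.08582854e-03 -1.53274937e-01] [ 0.49151743 -0.3343357   0.39918089]
brush_handle [(0.83, [244.7, 118.4], [0.482, -0.329])]
brush_head [(0.62, [16.6, 30.7], [0.582, -0.07]), (0.6, [244.4, 8.4], [0.599, -0.329])]
dish [(0.7, [242.6, 62.9], [0.546, -0.326])]
0.8 [ 0.53042757 -0.32565564] [ 0.43429851 -0.34719935] [ 0.59471093 -0.30619723]
179.20495066383867
```

View pics/w1.png

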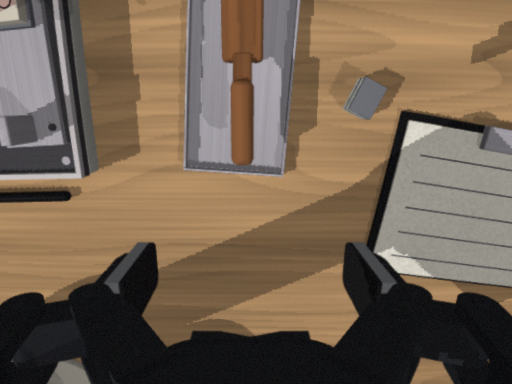

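View pics/topcrop.png

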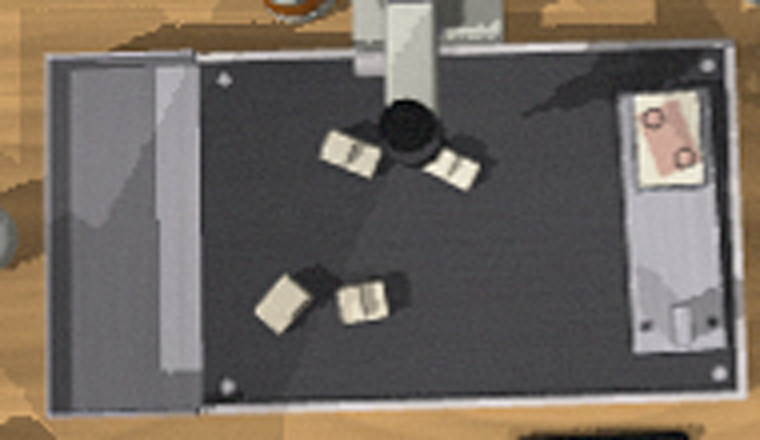

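The wrist view shows the brush handle centred near column 242, spanning rows 80–162 and aligned with world x. The top crop shows the plate, the four lumps, and the rings at crop positions (653,118) and (684,157).

```bash
python3 - <<'E'
from h import *
c=cam('top')
f=lambda x,y,z:np.round(onz(c,(110+x/4-.375,150+y/4-.375),z),3)
for n,x,y,z in [('far right lip',737,42,.048),('near right lip',745,398,.048),('far left (open end)',196,52,.048),('near left',200,410,.048),('tray far l',48,55,.066),('tray near l',50,412,.066),('end far',200,80,.04),('end near',203,380,.04),('t a',350,153,.05),('t b',455,168,.05),('t c',283,303,.05),('t d',362,302,.05),('ring1',684,157,.07),('ring2',653,118,.07),('fin top',682,322,.092),('cap',409,122,.257)]: print(n,f(x,y,z))
E
```

```text
far right lip [ 0.694 -0.138  0.048]
near right lip [ 0.418 -0.137  0.048]
far left (open end) [0.693 0.285 0.048]
near left [0.415 0.282 0.048]
tray far l [0.69  0.397 0.066]
tray near l [0.416 0.393 0.066]
end far [0.672 0.284 0.04 ]
end near [0.438 0.281 0.04 ]
t a [0.612 0.164 0.05 ]
t b [0.599 0.083 0.05 ]
t c [0.496 0.217 0.05 ]
t d [0.496 0.156 0.05 ]
ring1 [ 0.602 -0.093  0.07 ]
ring2 [ 0.633 -0.07   0.07 ]
fin top [ 0.477 -0.087  0.092]
cap [0.611 0.101 0.257]
```

send_rows(moves=[0.8,0.1,-1,0,0,0,-1,0.8,0.1,-1,0,0,0,-1,0.7,0.05,-1,0,0,0,-1,0,0,-1,0,0,0,-1,0,0,-1,0,0,0,-1,0,0,-1,0,0,0,-1,0,0,-1,0,0,0,-1,0,0,0,0,0,0,-1])

```text
time: 5.12
ee_pos: [0.4817, -0.3279, 0.0794]
tcp_rot: [-179.9, 0.2, -0.1]
wrist_force: [-0.9, 0.7, 0.7]
opening: 0.0854
grasp_force: 0.0
```

send_rows(moves=[0,0,-0.8,0,0,0,-1,0,0,-0.8,0,0,0,-1,0,0,0,0,0,0,1,0,0,0,0,0,0,1,0,0,0,0,0,0,1,0,0,0,0,0,0,1,0,0,0,0,0,0,1], squeeze=70)

```text
time: 6.0
ee_pos: [0.4832, -0.3288, 0.0423]
tcp_rot: [179.9, -0.1, -0.1]
wrist_force: [-1.2, 0.3, 6.4]
opening: 0.0228
grasp_force: 70.5
```

send_rows(moves=[0,0,1,0,0,0,1,0,0,1,0,0,0,1,0,0,1,0,0,0,1,0,0,1,0,0,0,1,0,0,1,0,0,0,1,0,0,0,0,0,0,1])

```text
time: 6.75
ee_pos: [0.4834, -0.3289, 0.1678]
tcp_rot: [179.9, -0.1, -0.1]
wrist_force: [-1.1, 0.0, -1.8]
opening: 0.0229
grasp_force: 69.8
```

```bash
python3 - <<'E'
from h import *
c=cam('wrist','w2.png');print(bot.get_obs()['ee_pos'])
d=cam('side','s2.png')
E
```

```text
[ 0.48302204 -0.32860486  0.1662164 ]
```

View pics/s2.png

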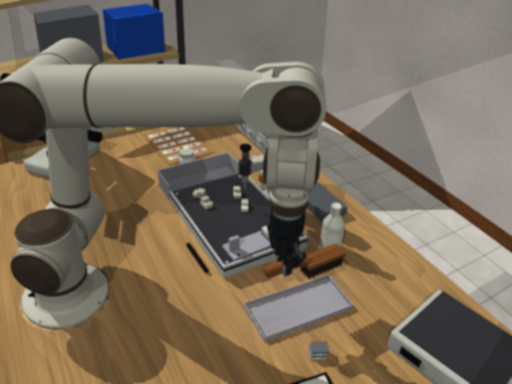

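The side view shows the brush gripped and level above the empty dish. I'll carry it over the plate now for the sweep of the far pair.

send_rows(moves=[0.4,1,0,0,0,0,1,0,1,0,0,0,0,1,0,1,0,0,0,0,1,0,1,0,0,0,0,1,0,1,0,0,0,0,1,0,1,0,0,0,0,1,0,1,0,0,0,0,1,0,1,0,0,0,0,1])

```text
time: 7.85
ee_pos: [0.4921, -0.1275, 0.1645]
tcp_rot: [-180.0, 0.1, -0.1]
wrist_force: [0.3, -0.9, -1.6]
opening: 0.0227
grasp_force: 69.7
```

send_rows(moves=[0,1,0,0,0,0,1,0,1,0,0,0,0,1,0,1,0,0,0,0,1,0,1,0,0,0,0,1,0,1,0,0,0,0,1,0,1,-0.8,0,0,0,1,0,0,-1,0,0,0,1,0,0,-1,0,0,0,1])

```text
time: 8.85
ee_pos: [0.4921, 0.0096, 0.0938]
tcp_rot: [-179.5, 0.1, 0.9]
wrist_force: [-0.3, -0.4, -1.6]
opening: 0.0229
grasp_force: 69.7
```

send_rows(moves=[0,0,-0.4,0,0,0,1,0,0,0,0,0,0,1])

```text
time: 9.1
ee_pos: [0.4923, 0.0093, 0.0853]
tcp_rot: [-179.5, 0.1, 0.8]
wrist_force: [-0.1, -1.0, -0.9]
opening: 0.0228
grasp_force: 69.7
```

```bash
python3 - <<'E'
from h import *
c=cam('wrist','w3.png');print(bot.get_obs()['ee_pos'])
print([(r['p'],np.round(onz(c,r['pixel'],.05),3)) for r in bot.landmark_of('wrist','trim0')])
print([(r['p'],np.round(onz(c,r['pixel'],.062),3)) for r in bot.landmark_of('wrist','brush_head')])
E
```

```text
[0.49286009 0.00932232 0.0862965 ]
[(0.8, array([0.598, 0.088, 0.05 ])), (0.71, array([0.495, 0.157, 0.05 ]))]
[(0.82, array([0.608, 0.013, 0.062]))]
```

View pics/w3.png

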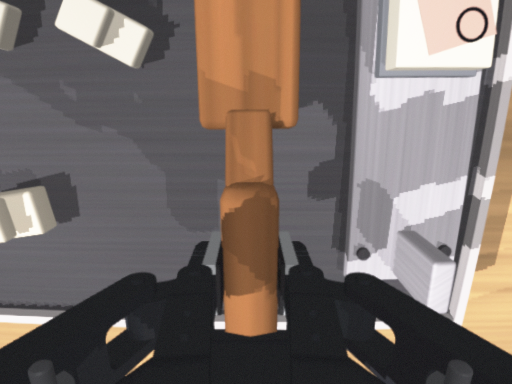

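The close view shows the brush head left of the carrier with clear plate on the left. Trimmings are visible at (105,30) and (25,210).

send_rows(moves=[0,0.6,-0.2,0,0,0,1,0,0.6,0,0,0,0,1,0,0.6,0,0,0,0,1,0,0.6,0,0,0,0,1,0,0.6,0,0,0,0,1,0,0.6,0,0,0,0,1,0,0.6,0,0,0,0,1,0,0.6,0,0,0,0,1])

```text
time: 10.25
ee_pos: [0.4969, 0.0672, 0.0813]
tcp_rot: [-176.8, 0.0, 5.9]
wrist_force: [-0.7, 0.7, -2.2]
opening: 0.0229
grasp_force: 69.6
```

send_rows(moves=[0,0.6,0,0,0,0,1,0,0.6,0,0,0,0,1,0,0.6,0,0,0,0,1,0,0.6,0,0,0,0,1,0,0.6,0,0,0,0,1,0,0.6,0,0,0,0,1,0,0.6,0,0,0,0,1])

```text
time: 11.12
ee_pos: [0.5047, 0.1193, 0.0814]
tcp_rot: [-174.5, 0.0, 10.3]
wrist_force: [-0.6, -1.4, 0.2]
opening: 0.0229
grasp_force: 69.8
```

```bash
python3 - <<'E'
from h import *
c=cam('wrist');print(bot.get_obs()['ee_pos'])
print([(r['p'],r['pixel'],np.round(onz(c,r['pixel'],.05),3)) for r in bot.landmark_of('wrist','trim0')])
c=cam('top','t4.png')
print([(r['p'],r['pixel'],np.round(onz(c,r['pixel'],.05),3)) for r in bot.landmark_of('top','trim0')])
E
```

```text
[0.50480433 0.11992417 0.08144731]
[(0.86, [197.5, 229.5], array([0.494, 0.154, 0.05 ])), (0.8, [163.9, 29.8], array([0.602, 0.187, 0.05 ])), (0.61, [95.5, 209.4], array([0.493, 0.22 , 0.05 ]))]
[(0.52, [173.8, 188.6], array([0.611, 0.237, 0.05 ])), (0.4, [187.7, 190.2], array([0.605, 0.194, 0.05 ]))]
```

```bash
python3 - <<'E'
from h import *
o=bot.get_obs();print(np.round(o['q'],1),o['tcp_rot'],o['torque'])
E
```

```text
[ 10.2   0.4 -11.4  78.2   5.5 179.9] [-1.74475206e+02  1.83700559e-02  1.02996554e+01] [-0.02551908 -0.06632351  0.01443236]
```

View pics/t4.png

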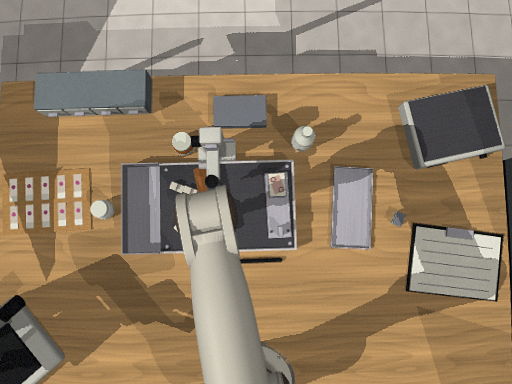

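Joint 6 has reached its 180° stop, so yaw 0 can't be held left of the centreline. I'll take the brush back to the dish and grip it again with the tool turned half a turn.

send_rows(moves=[0,-0.8,0,0,0,0,1,0,-0.8,0,0,0,0,1,0,-0.8,0,0,0,0,1,0,-0.8,0,0,0,0,1,0,-0.8,0,0,0,0,1,0,0,1,0,0,0,1,0,0,1,0,0,0,1,0,0,1,0,0,0,1])

```text
time: 12.32
ee_pos: [0.5043, 0.0185, 0.157]
tcp_rot: [-174.5, 0.0, 10.2]
wrist_force: [0.2, 0.6, -1.2]
opening: 0.0231
grasp_force: 69.7
```

send_rows(moves=[0,-1,0.3,0,0,0,1,0,-1,0,0,0,0,1,0,-1,0,0,0,0,1,0,-1,0,-0.3,0,-0.6,1,0,-1,0,-0.34,0,-0.6,1,0,-1,0,0,0,0,1,0,-1,0,0,0,0,1,0,-1,0,0,0,0,1])

```text
time: 13.32
ee_pos: [0.5042, -0.1821, 0.1637]
tcp_rot: [-180.0, 0.5, -0.1]
wrist_force: [0.5, 0.1, -1.7]
opening: 0.0231
grasp_force: 69.7
```

send_rows(moves=[-0.42,-1,0,0,-0.06,0,1,-0.42,-1,0,0,0,0,1,0,-1,0,0,0,0,1,0,-1,0,0,0,0,1,0,-1,0,0,0,0,1,0,-0.88,0,0,0,0,1,0,0,-1,0,0,0,1,0,0,-1,0,0,0,1])

```text
time: 14.32
ee_pos: [0.4835, -0.3289, 0.1132]
tcp_rot: [-180.0, -0.0, -0.1]
wrist_force: [0.5, 0.6, -1.5]
opening: 0.0228
grasp_force: 69.7
```

send_rows(moves=[0,0,-1,0,0,0,1,0,0,-1,0,0,0,1,0,0,-0.7,0,0,0,1,0,0,0,0,0,0,1])

```text
time: 14.82
ee_pos: [0.4829, -0.328, 0.0452]
tcp_rot: [-179.9, 0.1, -0.1]
wrist_force: [0.1, -0.4, -0.8]
opening: 0.0228
grasp_force: 69.7
```

send_rows(moves=[0,0,-0.1,0,0,0,1,0,0,0,0,0,0,-1,0,0,0,0,0,0,-1,0,0,0,0,0,0,-1,0,0,0,0,0,0,-1,0,0,1,0,0,0,-1,0,0,1,0,0,0,-1,0,0,1,0,0,0,-1])

```text
time: 15.82
ee_pos: [0.4835, -0.3282, 0.1197]
tcp_rot: [-180.0, -0.0, -0.1]
wrist_force: [0.8, 0.5, 0.3]
opening: 0.0854
grasp_force: 0.0
```

send_rows(moves=[0,0,0,0,0,1,-1,0,0,0,0,0,1,-1,0,0,0,0,0,1,-1,0,0,0,0,0,1,-1,0,0,0,0,0,1,-1,0,0,0,0,0,1,-1,0,0,0,0,0,1,-1,0,0,0,0,0,1,-1])

```text
time: 16.82
ee_pos: [0.4835, -0.3282, 0.1189]
tcp_rot: [-180.0, -0.0, 69.0]
wrist_force: [0.2, -0.4, 0.2]
opening: 0.0851
grasp_force: 0.0
```

send_rows(moves=[0,0,0,0,0,1,-1,0,0,0,0,0,1,-1,0,0,0,0,0,1,-1,0,0,0,0,0,1,-1,0,0,0,0,0,1,-1,0,0,0,0,0,1,-1,0,0,0,0,0,1,-1,0,0,0,0,0,1,-1])

```text
time: 17.82
ee_pos: [0.4835, -0.3282, 0.1189]
tcp_rot: [-180.0, -0.0, 137.7]
wrist_force: [-0.5, -0.7, 0.8]
opening: 0.0857
grasp_force: 0.0
```

send_rows(moves=[0,0,0,0,0,1,-1,0,0,0,0,0,1,-1,0,0,0,0,0,1,-1,0,0,0,0,0,1,-1,0,0,0,0,0,0.94,-1,0,0,0,0,0,0,-1])

```text
time: 18.58
ee_pos: [0.4835, -0.3282, 0.1189]
tcp_rot: [-180.0, -0.0, 179.8]
wrist_force: [0.2, 0.1, 0.8]
opening: 0.0853
grasp_force: 0.0
```

```bash
python3 - <<'E'
from h import *
o=bot.get_obs();print(o['ee_pos'],o['tcp_rot'],np.round(o['q'],1))
c=cam('top')
for q,z in [('brush_handle',.065),('brush_head',.045),('trim0',.05)]:
  print(q,[(r['p'],np.round(onz(c,r['pixel'],z),3)) for r in bot.landmark_of('top',q)])
c=cam('wrist','w5.png')
for q,z in [('brush_handle',.059),('brush_head',.025)]:
  print(q,[(r['p'],r['pixel'],np.round(onz(c,r['pixel'],z),3)) for r in bot.landmark_of('wrist',q)])
E
```

```text
[ 0.48351037 -0.32819999  0.11890235] [-1.79957555e+02 -1.57082346e-02  1.79840330e+02] [-34.1   8.9   2.   83.   -0.  -34. ]
brush_handle [(0.65, array([ 0.487, -0.33 ,  0.065]))]
brush_head [(0.77, array([ 0.605, -0.332,  0.045]))]
trim0 [(0.66, array([0.499, 0.225, 0.05 ])), (0.59, array([0.591, 0.192, 0.05 ])), (0.53, array([0.609, 0.229, 0.05 ])), (0.53, array([0.507, 0.155, 0.05 ]))]
brush_handle [(0.89, [251.1, 215.6], array([ 0.487, -0.327,  0.059])), (0.51, [253.4, 323.3], array([ 0.574, -0.325,  0.059]))]
brush_head [(0.73, [252.6, 322.8], array([ 0.6  , -0.326,  0.025]))]
```

View pics/w5.png

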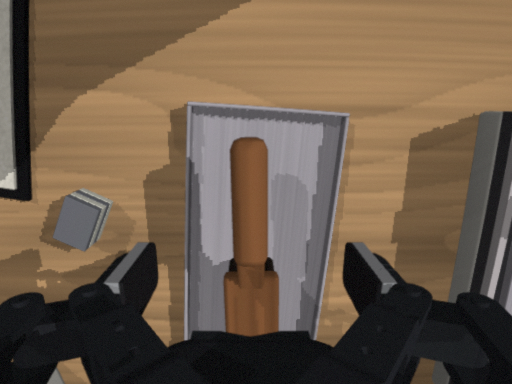

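The brush stands upright in the dish, centred at column 250 between the open fingers. I'll grip it again.

send_rows(moves=[0,0,-1,0,0,0,-1,0,0,-1,0,0,0,-1,0,0,-1,0,0,0,-1,0,0,-0.06,0,0,0,-1,0,0,0,0,0,0,1,0,0,0,0,0,0,1,0,0,0,0,0,0,1,0,0,0,0,0,0,1], squeeze=70)

```text
time: 19.92
ee_pos: [0.4839, -0.3284, 0.0431]
tcp_rot: [-179.9, 0.0, 179.9]
wrist_force: [-0.3, 0.6, 2.9]
opening: 0.0228
grasp_force: 70.6
```

send_rows(moves=[0,0,0,0,0,0,1,0,0,1,0,0,0,1,0,0,1,0,0,0,1,0,0,1,0,0,0,1,0,0.5,1,0,0,0,1,0.4,1,1,0,0,0,1,0,1,0,0,0,0,1,0,1,0,0,0,0,1])

```text
time: 20.92
ee_pos: [0.4934, -0.2399, 0.1672]
tcp_rot: [-180.0, -0.0, 179.9]
wrist_force: [0.3, -1.0, -0.9]
opening: 0.0229
grasp_force: 69.9
```

send_rows(moves=[0,1,0,0,0,0,1,0,1,0,0,0,0,1,0,1,0,0,0,0,1,0,1,0,0,0,0,1,0,1,0,0,0,0,1,0,1,0,0,0,0,1,0,1,0,0,0,0,1,0,1,0,0,0,0,1])

```text
time: 21.92
ee_pos: [0.4932, -0.0399, 0.167]
tcp_rot: [-180.0, -0.1, 179.9]
wrist_force: [-0.1, -0.1, -1.1]
opening: 0.0231
grasp_force: 69.9
```

send_rows(moves=[0,1,0,0,0,0,1,0,1,0,0,0,0,1,0,0.6,-0.6,0,0,0,1,0,0,-1,0,0,0,1,0,0,-1,0,0,0,1,0,0,0,0,0,0,1])

```text
time: 22.68
ee_pos: [0.4919, 0.0241, 0.0996]
tcp_rot: [-179.9, -0.3, 179.9]
wrist_force: [0.1, 0.2, -1.0]
opening: 0.0233
grasp_force: 69.9
```

send_rows(moves=[0,0,-0.7,0,0,0,1,0,0.8,0,0,0,0,1,0,0.8,0,0,0,0,1,0,0.8,0,0,0,0,1,0,0.8,0,0,0,0,1,0,0.8,0,0,0,0,1,0,0.6,0,0,0,0,1,0,0.6,0,0,0,0,1])

```text
time: 23.68
ee_pos: [0.4936, 0.1549, 0.0848]
tcp_rot: [-180.0, -0.0, 179.9]
wrist_force: [-0.6, -1.0, -1.9]
opening: 0.0229
grasp_force: 69.9
```

send_rows(moves=[0,0.6,0,0,0,0,1,0,0.6,0,0,0,0,1,0,0.6,0,0,0,0,1,0,0.6,0,0,0,0,1,0,0.6,0,0,0,0,1,0,0.6,0,0,0,0,1,0,0.6,0,0,0,0,1,0,0.6,0,0,0,0,1])

```text
time: 24.68
ee_pos: [0.4935, 0.2753, 0.0849]
tcp_rot: [-180.0, -0.0, 179.9]
wrist_force: [-0.3, 0.2, -1.2]
opening: 0.023
grasp_force: 69.9
```

send_rows(moves=[0,0.6,0,0,0,0,1,0,0.5,0,0,0,0,1,0,0,0,0,0,0,1])

```text
time: 25.05
ee_pos: [0.4934, 0.3026, 0.0847]
tcp_rot: [-180.0, -0.0, 180.0]
wrist_force: [-0.6, 0.5, -0.8]
opening: 0.0228
grasp_force: 69.9
```

```bash
python3 - <<'E'
from h import *
o=bot.get_obs();print(o['ee_pos'],o['tcp_rot'],np.round(o['q'],1))
c=cam('top','t6.png')
print([(r['p'],np.round(onz(c,r['pixel'],.02),3)) for r in bot.landmark_of('top','trim0')])
E
```

```text
[0.49339016 0.30260538 0.08469832] [-1.79953055e+02 -2.78933944e-02  1.79955501e+02] [31.5  8.6 -2.2 79.3 -0.  31.6]
[(0.65, array([0.496, 0.16 , 0.02 ])), (0.63, array([0.498, 0.224, 0.02 ])), (0.37, array([0.648, 0.348, 0.02 ]))]
```

View pics/t6.png

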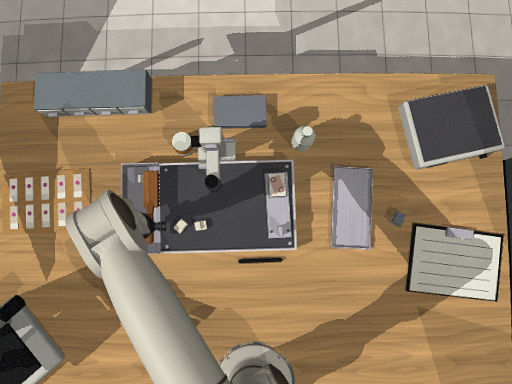

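The top view shows both far lumps off the plate. The brush is over the tray, and the near pair at (180,226) and (200,225) remains. Next is the near lane.

send_rows(moves=[0,0,1,0,0,0,1,0,0,1,0,0,0,1,-1,-0.6,0,0,0,0,1,-1,-0.6,0,0,0,0,1,-1,-1,0,0,0,0,1,-1,-1,0,0,0,0,1,-0.3,-1,0,0,0,0,1,0,-1,0,0,0,0,1])

```text
time: 26.15
ee_pos: [0.3854, 0.1707, 0.1352]
tcp_rot: [-180.0, 0.0, 179.9]
wrist_force: [0.7, -0.3, -1.0]
opening: 0.0229
grasp_force: 69.9
```

send_rows(moves=[0,-1,0,0,0,0,1,0,-1,0,0,0,0,1,0,-1,0,0,0,0,1,0,-0.4,0,0,0,0,1,0,0,-1,0,0,0,1,0,0,-1,0,0,0,1,0,0,-0.1,0,0,0,1,0,0,0,0,0,0,1])

```text
time: 27.15
ee_pos: [0.3861, 0.0869, 0.083]
tcp_rot: [-180.0, 0.0, 179.9]
wrist_force: [0.2, 0.1, -1.6]
opening: 0.0228
grasp_force: 70.0
```

```bash
python3 - <<'E'
from h import *
o=bot.get_obs();print(o['ee_pos'],o['tcp_rot'],np.round(o['q'],1))
c=cam('top')
for z in (.02,.05): print([(r['p'],np.round(onz(c,r['pixel'],z),3)) for r in bot.landmark_of('top','trim0')])
E
```

```text
[0.38614552 0.08691561 0.08303115] [-1.79964308e+02  5.81146940e-03  1.79900706e+02] [ 12.7 -16.9 -26.3  80.5  -0.   12.8]
[(0.62, array([0.491, 0.218, 0.02 ])), (0.59, array([0.507, 0.169, 0.02 ])), (0.58, array([0.582, 0.341, 0.02 ])), (0.47, array([0.636, 0.364, 0.02 ]))]
[(0.62, array([0.49 , 0.213, 0.05 ])), (0.59, array([0.506, 0.165, 0.05 ])), (0.58, array([0.58 , 0.334, 0.05 ])), (0.47, array([0.633, 0.356, 0.05 ]))]
```

send_rows(moves=[0,0.6,0,0,0,0,1,0,0.6,0,0,0,0,1,0,0.6,0,0,0,0,1,0,0.6,0,0,0,0,1,0,0.6,0,0,0,0,1,0,0.6,0,0,0,0,1,0,0.6,0,0,0,0,1,0,0.6,0,0,0,0,1])

```text
time: 28.3
ee_pos: [0.386, 0.2078, 0.0823]
tcp_rot: [-180.0, -0.0, 179.9]
wrist_force: [-0.2, -0.1, -2.0]
opening: 0.0229
grasp_force: 69.9
```

send_rows(moves=[0,0.6,0,0,0,0,1,0,0.6,0,0,0,0,1,0,0.6,0,0,0,0,1,0,0.6,0,0,0,0,1,0,0.6,0,0,0,0,1,0,0.6,0,0,0,0,1,0,0.4,0,0,0,0,1,0,0,0,0,0,0,1])

```text
time: 29.3
ee_pos: [0.3859, 0.3073, 0.0822]
tcp_rot: [-179.9, -0.0, 179.9]
wrist_force: [0.1, -0.7, -1.2]
opening: 0.0228
grasp_force: 69.9
```

send_rows(moves=[0,0,1,0,0,0,1,0,0,1,0,0,0,1,0,0,1,0,0,0,1,0,-1,0.3,0,0,0,1,0,-1,0,0,0,0,1,0,-1,0,0,0,0,1,0,-1,0,0,0,0,1,0,-1,0,0,0,0,1])

```text
time: 30.3
ee_pos: [0.3858, 0.1806, 0.1649]
tcp_rot: [-179.9, -0.0, 179.9]
wrist_force: [0.5, -0.3, -0.6]
opening: 0.0229
grasp_force: 69.9
```

send_rows(moves=[0,-1,0,0,0,0,1,0,-1,0,0,0,0,1,0,-1,0,0,0,0,1,0,-1,0,0,0,0,1,0,-1,0,0,0,0,1,0,-1,0,0,0,0,1])

```text
time: 31.05
ee_pos: [0.3857, 0.0306, 0.165]
tcp_rot: [-179.9, -0.0, 179.9]
wrist_force: [0.9, -0.3, -1.3]
opening: 0.0228
grasp_force: 69.9
```

```bash
python3 - <<'E'
from h import *
o=bot.get_obs();print(o['ee_pos'],o['tcp_rot'])
c=cam('top','t7.png')
for z in (.02,.05): print([(r['p'],np.round(onz(c,r['pixel'],z),3)) for r in bot.landmark_of('top','trim0')])
I=cv2.cvtColor(c['color'],cv2.COLOR_RGB2BGR)[150:260,110:300]
cv2.imwrite('pics/tc7.png',cv2.resize(I,None,fx=4,fy=4,interpolation=cv2.INTER_CUBIC))
E
```

```text
[0.38568488 0.0306257  0.16495391] [-1.79946028e+02 -4.46437700e-03  1.79869243e+02]
[(0.59, array([0.642, 0.364, 0.02 ])), (0.58, array([0.499, 0.327, 0.02 ])), (0.55, array([ 0.368, -0.029,  0.02 ])), (0.45, array([0.465, 0.328, 0.02 ])), (0.39, array([0.583, 0.327, 0.02 ]))]
[(0.59, array([0.638, 0.356, 0.05 ])), (0.58, array([0.498, 0.32 , 0.05 ])), (0.55, array([ 0.371, -0.029,  0.05 ])), (0.45, array([0.465, 0.321, 0.05 ])), (0.39, array([0.581, 0.32 , 0.05 ]))]
```

View pics/tc7.png

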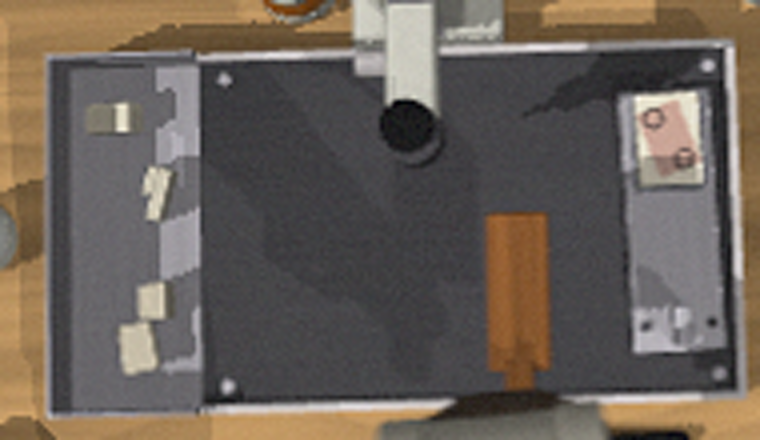

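All four lumps lie in the tray, at crop positions (113,118), (156,193), (153,300) and (138,348), and the plate is clear. I'll return the brush.

send_rows(moves=[0,-1,0,0,0,0,1,0,-1,0,0,0,0,1,0,-1,0,0,0,0,1,0,-1,0,0,0,0,1,0,-1,0,0,0,0,1,0,-1,0,0,0,0,1,0,-1,0,0,0,0,1,0.9,-1,0,0,0,0,1])

```text
time: 32.2
ee_pos: [0.4084, -0.1685, 0.1653]
tcp_rot: [-179.9, 0.0, 179.9]
wrist_force: [0.6, 0.1, -0.9]
opening: 0.0231
grasp_force: 69.9
```

send_rows(moves=[1,-1,0,0,0,0,1,1,-1,0,0,0,0,1,1,-1,0,0,0,0,1,0,-1,0,0,0,0,1,0,-1,0,0,0,0,1,0,-1,0,0,0,0,1,0,-0.35,-1,0,0,0,1,0,0,-1,0,0,0,1])

```text
time: 33.2
ee_pos: [0.4837, -0.3279, 0.1142]
tcp_rot: [-179.9, 0.0, 179.8]
wrist_force: [-0.8, -0.3, -1.6]
opening: 0.0226
grasp_force: 69.9
```

send_rows(moves=[0,0,-1,0,0,0,1,0,0,-1,0,0,0,1,0,0,-0.8,0,0,0,1,0,0,0,0,0,0,1])

```text
time: 33.7
ee_pos: [0.4831, -0.3267, 0.0439]
tcp_rot: [180.0, -0.1, 179.9]
wrist_force: [-0.7, -0.2, -0.4]
opening: 0.023
grasp_force: 70.3
```

send_rows(moves=[0,0,0,0,0,0,-1,0,0,0,0,0,0,-1,0,0,0,0,0,0,-1,0,0,0,0,0,0,-1,0,0,1,0,0,0,-1,0,0,1,0,0,0,-1,0,0,1,0,0,0,-1,0,0,1,0,0,0,-1])

```text
time: 34.7
ee_pos: [0.4835, -0.327, 0.1458]
tcp_rot: [-180.0, -0.0, 179.9]
wrist_force: [0.7, -0.4, -0.3]
opening: 0.0855
grasp_force: 0.0
```

send_rows(moves=[0,1,1,0,0,0,-1,0,1,0,0,0,0,-1,0,1,0,0,0,0,-1,0,1,0,0,0,0,-1,0,1,0,0,0,0,-1,0,1,0,0,0,0,-1,0,1,0,0,0,0,-1,-0.2,1,0,0,0,0,-1])

```text
time: 35.7
ee_pos: [0.4785, -0.1261, 0.1699]
tcp_rot: [-180.0, -0.0, 179.9]
wrist_force: [-0.8, 0.2, -0.8]
opening: 0.0856
grasp_force: 0.0
```

send_rows(moves=[0,1,0,0,0,0,-1,0,0.6,0,0,0,0,-1,0,0,0,0,0,0,-1])

```text
time: 36.08
ee_pos: [0.4786, -0.0865, 0.17]
tcp_rot: [-179.9, 0.0, 180.0]
wrist_force: [0.3, 1.0, -0.5]
opening: 0.0856
grasp_force: 0.0
```

```bash
python3 - <<'E'
from h import *
o=bot.get_obs();print(o['ee_pos'],o['tcp_rot'])
c=cam('top')
for q,z in [('brush_handle',.065),('brush_head',.045),('dish',0),('ring1',.07),('punch_cap',.257)]:
  print(q,[(r['p'],np.round(onz(c,r['pixel'],z),3)) for r in bot.landmark_of('top',q)])
c=cam('wrist','w8.png')
for q,z in [('fin',.074),('carrier_mid',.044),('ring1',.07)]:
  print(q,[(r['p'],r['pixel'],np.round(onz(c,r['pixel'],z),3)) for r in bot.landmark_of('wrist',q)])
E
```

```text
[ 0.47863118 -0.08645271  0.17001283] [-1.79949198e+02  1.13927408e-03  1.79978098e+02]
brush_handle [(0.97, array([ 0.492, -0.326,  0.065]))]
brush_head [(0.92, array([ 0.592, -0.333,  0.045]))]
dish [(0.94, array([ 0.54 , -0.332,  0.   ]))]
ring1 [(0.87, array([ 0.644, -0.059,  0.07 ])), (0.57, array([ 0.593, -0.09 ,  0.07 ])), (0.46, array([ 0.547, -0.308,  0.07 ]))]
punch_cap [(0.69, array([0.61 , 0.097, 0.257])), (0.35, array([0.538, 0.057, 0.257]))]
fin [(0.76, [251.8, 189.2], array([ 0.472, -0.086,  0.074])), (0.52, [40.2, 236.1], array([ 0.513, -0.264,  0.074]))]
carrier_mid [(0.82, [254.2, 281.7], array([ 0.572, -0.083,  0.044]))]
ring1 []
```

View pics/w8.png

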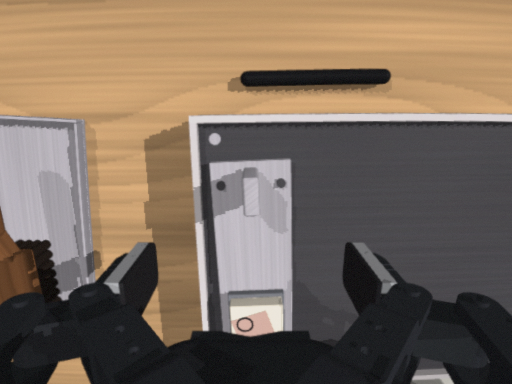

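The wrist view shows the fin centred at column 251 between the fingers, the carrier aligned with the plate, and one ring at (245,325). I'll grip the fin.

send_rows(moves=[-0.25,0,-1,0,0,0,-1,0,0,-1,0,0,0,-1,0,0,-1,0,0,0,-1,0,0,-1,0,0,0,-1,0,0,-0.55,0,0,0,-1,0,0,0,0,0,0,1,0,0,0,0,0,0,1,0,0,0,0,0,0,1], squeeze=60)

```text
time: 37.58
ee_pos: [0.4728, -0.0871, 0.0571]
tcp_rot: [-179.9, 0.1, 179.9]
wrist_force: [0.4, -0.1, 0.2]
opening: 0.0325
grasp_force: 0.0
```

send_rows(moves=[0,0,0,0,0,0,1,0,0,0,0,0,0,1])

```text
time: 37.83
ee_pos: [0.4727, -0.0869, 0.0568]
tcp_rot: [-180.0, 0.1, 179.9]
wrist_force: [-0.4, 1.9, 6.4]
opening: 0.0111
grasp_force: 59.4
```

```bash
python3 - <<'E'
from h import *
o=bot.get_obs();print(o['ee_pos'],o['tcp_rot'],o['opening'],o['grasp_force'],o['wrist_force'])
c=cam('wrist')
for q,z in [('carrier_mid',.044),('ring1',.07),('fin',.074)]:
  print(q,[(r['p'],r['pixel'],np.round(onz(c,r['pixel'],z),3)) for r in bot.landmark_of('wrist',q)])
for n in ('top','side'):
  c=cam(n)
  for q,z in [('ring1',.07),('ring2',.07),('needle_tip',.1),('punch_cap',.257)]:
    print(n,q,[(r['p'],r['pixel'],np.round(onz(c,r['pixel'],z),3)) for r in bot.landmark_of(n,q)])
  I=cv2.cvtColor(c['color'],cv2.COLOR_RGB2BGR)
  I=I[150:260,180:300] if n=='top' else I[120:270,170:320]
  cv2.imwrite(f'pics/{n}9.png',cv2.resize(I,None,fx=4,fy=4,interpolation=cv2.INTER_CUBIC))
E
```

```text
[ 0.47272371 -0.08688607  0.05684393] [-1.79967251e+02  5.68033459e-02  1.79893959e+02] 0.011066597357140277 59.43001091480255 [-0.38253299  1.90613341  6.43846902]
carrier_mid []
ring1 [(0.16, [456.6, 311.8], array([0.502, 0.017, 0.07 ]))]
fin [(0.56, [250.6, 269.1], array([ 0.475, -0.086,  0.074]))]
top ring1 [(0.76, [272.8, 171.5], array([ 0.656, -0.07 ,  0.07 ])), (0.74, [282.2, 191.6], array([ 0.594, -0.097,  0.07 ]))]
top ring2 [(0.76, [272.8, 171.5], array([ 0.656, -0.07 ,  0.07 ])), (0.74, [282.2, 191.6], array([ 0.594, -0.097,  0.07 ]))]
top needle_tip []
top punch_cap [(0.65, [214.0, 181.9], array([0.606, 0.095, 0.257]))]
side ring1 [(0.81, [272.2, 229.4], array([ 0.602, -0.085,  0.07 ])), (0.75, [280.4, 224.2], array([ 0.636, -0.075,  0.07 ])), (0.47, [233.9, 216.9], array([0.529, 0.02 , 0.07 ]))]
side ring2 [(0.81, [272.2, 229.4], array([ 0.602, -0.085,  0.07 ])), (0.75, [280.4, 224.2], array([ 0.636, -0.075,  0.07 ])), (0.47, [233.9, 216.9], array([0.529, 0.02 , 0.07 ]))]
side needle_tip []
side punch_cap []
```

View pics/top9.png

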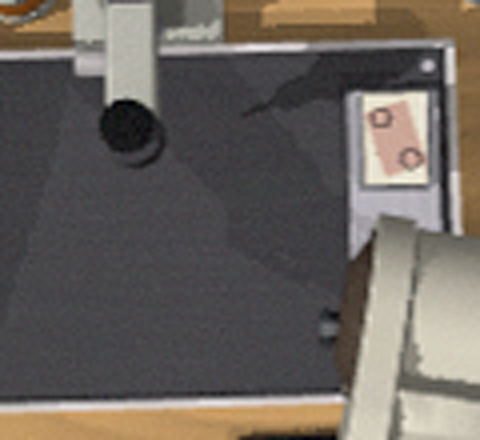

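The top crop shows the rings at (381,118) and (411,157), the cap at (127,124), and the gripper on the fin.

```bash
python3 - <<'E'
from h import *
c=cam('top')
f=lambda x,y,z:np.round(onz(c,(180+x/4-.375,150+y/4-.375),z),4)
print('r2',f(381,118,.07),'r1',f(411,157,.07),'cap',f(127,124,.257))
# sled/block edges, lip edges
print('block corners',f(364,93,.07),f(429,93,.07),f(363,184,.07),f(430,186,.07))
print('rendered plate lip right',f(440,60,.048))
d=cam('side'); 
I=cv2.cvtColor(d['color'],cv2.COLOR_RGB2BGR)[120:270,200:320]
cv2.imwrite('pics/side10.png',cv2.resize(I,None,fx=4,fy=4,interpolation=cv2.INTER_CUBIC))
print(proj(d,[[.611,.101,.1],[.611,.101,.257],[.599,-.098,.07]]))
E
```

```text
r2 [ 0.6326 -0.0758  0.07  ] r1 [ 0.6023 -0.0981  0.07  ] cap [0.6092 0.1021 0.257 ]
block corners [ 0.6521 -0.0633  0.07  ] [ 0.6513 -0.113   0.07  ] [ 0.5823 -0.061   0.07  ] [ 0.5799 -0.112   0.07  ]
rendered plate lip right [ 0.68   -0.1243  0.048 ]
[[245.60429999 188.62131719]
 [246.07284384 145.22537844]
 [273.62559178 232.1979115 ]]
```

View pics/side10.png

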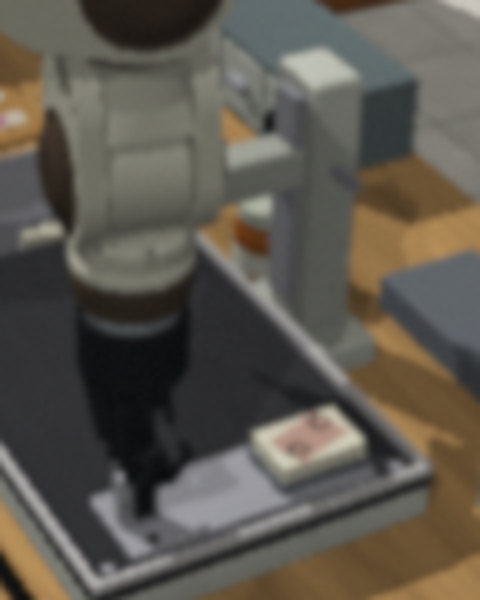

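send_rows(moves=[0.16,0.8,0,0,0,0,1,0.16,0.8,0,0,0,0,1,0,0.8,0,0,0,0,1,0,0.8,0,0,0,0,1,0,0.8,0,0,0,0,1,0,0.8,0,0,0,0,1,0,0.8,0,0,0,0,1,0,0.8,0,0,0,0,1])

```text
time: 39.62
ee_pos: [0.4808, 0.0728, 0.0568]
tcp_rot: [-179.9, 0.1, 179.8]
wrist_force: [0.2, -5.8, 5.5]
opening: 0.0112
grasp_force: 59.6
```

send_rows(moves=[0,0.8,0,0,0,0,1,0,0.8,0,0,0,0,1,0,0,0,0,0,0,1])

```text
time: 40.0
ee_pos: [0.4808, 0.1146, 0.0569]
tcp_rot: [180.0, 0.1, 180.0]
wrist_force: [-0.1, 5.3, 3.9]
opening: 0.0113
grasp_force: 59.6
```

```bash
python3 - <<'E'
from h import *
o=bot.get_obs();print(o['ee_pos'],o['tcp_rot'],o['wrist_force'],np.round(o['q'],1))
out=[]
for n,b in (('top',(150,250,170,270)),('side',(150,250,200,300))):
  c=cam(n)
  print(n,[(r['p'],r['pixel'],np.round(onz(c,r['pixel'],.07),3)) for r in bot.landmark_of(n,'ring1')])
  print(n,[(r['p'],r['pixel'],np.round(onz(c,r['pixel'],.1),3)) for r in bot.landmark_of(n,'needle_tip')])
  print(proj(c,[[.610,.102,.1],[.610,.102,.07],[.642,.124,.07]]))
  I=cv2.cvtColor(c['color'],cv2.COLOR_RGB2BGR)[b[0]:b[1],b[2]:b[3]]
  out.append(cv2.resize(I,(400,400),interpolation=cv2.INTER_CUBIC))
cv2.imwrite('pics/both11.png',np.hstack(out))
E
```

```text
[0.4807899  0.11459979 0.0568539 ] [1.79954301e+02 6.74650925e-02 1.79996434e+02] [-0.076776    5.31414849  3.89498013] [ 13.4  -2.4 -16.8  75.6   0.   13.4]
top [(0.97, [214.1, 186.8], array([0.612, 0.11 , 0.07 ])), (0.58, [107.5, 210.5], array([0.544, 0.439, 0.07 ]))]
top [(0.7, [204.7, 174.0], array([0.648, 0.135, 0.1  ]))]
[[215.99096543 186.4275966 ]
 [216.74067374 187.42634762]
 [209.46211259 177.13172462]]
side [(0.71, [251.6, 187.8], array([0.652, 0.136, 0.07 ])), (0.65, [245.1, 195.7], array([0.611, 0.105, 0.07 ])), (0.28, [188.4, 183.4], array([0.475, 0.255, 0.07 ]))]
side [(0.66, [299.7, 308.6], array([ 0.49 , -0.401,  0.1  ])), (0.56, [248.3, 190.6], array([0.613, 0.087, 0.1  ])), (0.51, [189.1, 182.5], array([0.464, 0.216, 0.1  ]))]
[[245.18122583 188.54465376]
 [245.10664599 196.2665419 ]
 [250.63017577 190.3481874 ]]
```

View pics/both11.png

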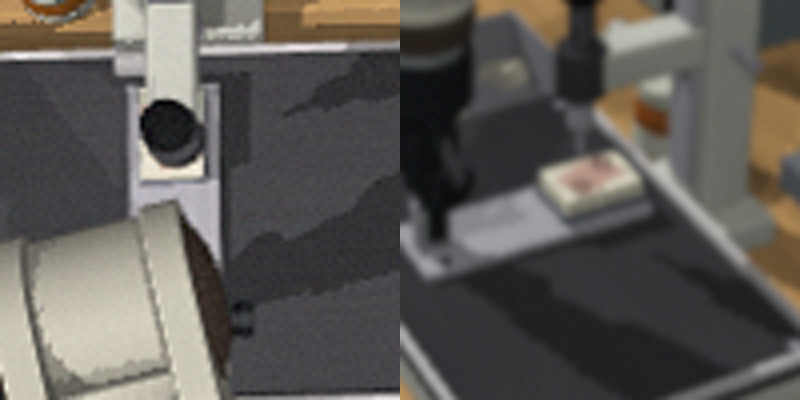

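The side crop shows the needle straight above the near ring, with the needle at about (580,150) and the ring at about (580,180). I'll release the fin and go above the cap.

send_rows(moves=[0,0,0,0,0,0,-1,0,0,0,0,0,0,-1,0,0,0,0,0,0,-1,0,0,0,0,0,0,-1,0,0,1,0,0,0,-1,0,0,1,0,0,0,-1,0,0,1,0,0,0,-1,0,0,1,0,0,0,-1])

```text
time: 41.3
ee_pos: [0.4802, 0.1129, 0.1569]
tcp_rot: [-180.0, -0.0, 179.9]
wrist_force: [0.4, -0.1, -0.2]
opening: 0.0855
grasp_force: 0.0
```

send_rows(moves=[0,0,1,0,0,0,1,0,0,1,0,0,0,1,0,0,1,0,0,0,1,0,0,1,0,0,0,1,0,0,1,0,0,0,1,0,0,1,0,0,0,1,0.2,-0.5,0,0,0,0,1,1,0,0,0,0,0,1])

```text
time: 42.3
ee_pos: [0.5103, 0.0995, 0.3064]
tcp_rot: [-180.0, 0.0, 179.9]
wrist_force: [0.8, 0.2, 0.3]
opening: 0.0002
grasp_force: 0.0
```

send_rows(moves=[1,0,0,0,0,0,1,1,0,0,0,0,0,1,1,0,0,0,0,0,1,1,0,0,0,0,0,1,0,0,0,0,0,0,1])

```text
time: 42.92
ee_pos: [0.6113, 0.0998, 0.3035]
tcp_rot: [-179.9, -0.2, 179.9]
wrist_force: [0.2, 0.3, 0.1]
opening: -0.0001
grasp_force: 0.0
```

```bash
python3 - <<'E'
from h import *
o=bot.get_obs();print(o['ee_pos'],o['tcp_rot'],o['opening'],np.round(o['q'],1))
c=cam('side')
print([(r['p'],r['pixel'],np.round(onz(c,r['pixel'],.07),3)) for r in bot.landmark_of('side','ring1')])
print([(r['p'],r['pixel'],np.round(onz(c,r['pixel'],.1),3)) for r in bot.landmark_of('side','needle_tip')])
I=cv2.cvtColor(c['color'],cv2.COLOR_RGB2BGR)[100:250,200:300]
c=cam('wrist')
print([(r['p'],r['pixel'],np.round(onz(c,r['pixel'],.257),3)) for r in bot.landmark_of('wrist','punch_cap')])
print([(r['p'],r['pixel'],np.round(onz(c,r['pixel'],.074),3)) for r in bot.landmark_of('wrist','fin')])
print('carrier',[(r['p'],r['pixel'],np.round(onz(c,r['pixel'],.044),3)) for r in bot.landmark_of('wrist','carrier_mid')])
J=cv2.cvtColor(c['color'],cv2.COLOR_RGB2BGR)
cv2.imwrite('pics/both12.png',np.hstack([cv2.resize(I,(250,375)),cv2.resize(J,(500,375))]))
E
```

```text
[0.61129615 0.09978712 0.30354551] [-179.91903244   -0.19431984  179.85096583] -6.270784979530068e-05 [  9.3  18.1  33.6 105.7  -0.    9.4]
[(0.74, [252.3, 191.6], array([0.643, 0.115, 0.07 ])), (0.69, [246.1, 194.5], array([0.618, 0.109, 0.07 ])), (0.54, [225.4, 166.2], array([0.634, 0.3  , 0.07 ]))]
[(0.45, [246.9, 191.8], array([0.606, 0.083, 0.1  ]))]
[(0.95, [255.6, 212.5], array([0.607, 0.104, 0.257]))]
[(0.91, [261.2, 55.8], array([0.484, 0.113, 0.074])), (0.71, [252.4, 167.9], array([0.611, 0.104, 0.074]))]
carrier [(0.65, [259.9, 140.1], array([0.581, 0.113, 0.044])), (0.3, [408.8, 141.0], array([0.581, 0.307, 0.044]))]
```

View pics/both12.png

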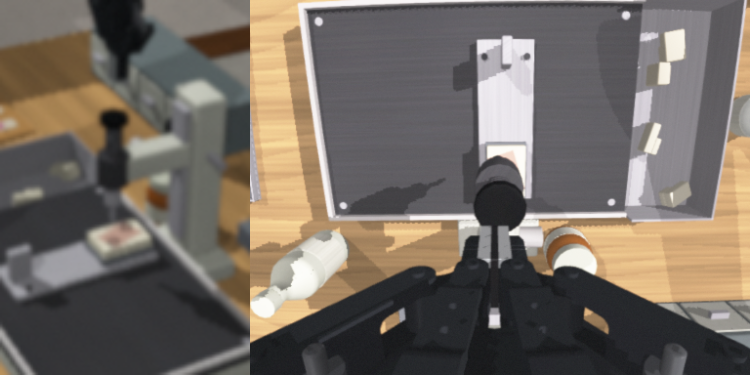

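Side and wrist views show the carrier in place, the needle over the near ring, and the shut fingers centred over the cap. I'll press.

send_rows(moves=[0,0.1,-1,0,0,0,1,0,0,-0.7,0,0,0,1,0,0,-0.4,0,0,0,1,0,0,-0.4,0,0,0,1,0,0,-0.3,0,0,0,1,0,0,-0.2,0,0,0,1,0,0,0,0,0,0,1])

```text
time: 44.15
ee_pos: [0.6099, 0.1031, 0.2318]
tcp_rot: [-180.0, 0.0, 179.9]
wrist_force: [-4.4, -0.5, 6.3]
opening: 0.0002
grasp_force: 3.0
```

```bash
python3 - <<'E'
from h import *
o=bot.get_obs();print(o['ee_pos'],o['wrist_force'])
c=cam('side')
I=cv2.cvtColor(c['color'],cv2.COLOR_RGB2BGR)[140:220,200:300]
cv2.imwrite('pics/s13.png',cv2.resize(I,None,fx=5,fy=5,interpolation=cv2.INTER_CUBIC))
E
```

```text
[0.60989425 0.10306523 0.23177747] [-4.44758873 -0.47515008  6.25462467]
```

View pics/s13.png

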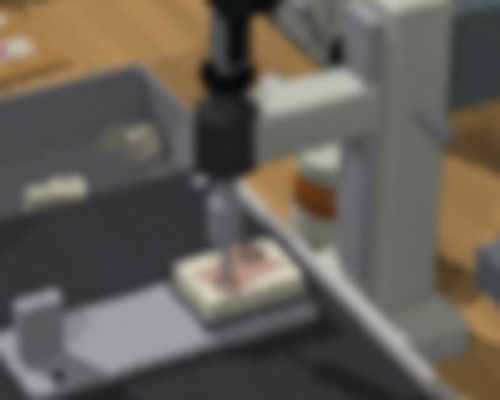

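The side crop shows the needle almost at the wax, at the near ring around (231,282). About 5 mm more is needed.

send_rows(moves=[0,0,-0.2,0,0,0,1,0,0,-0.04,0,0,0,1,0,0,0,0,0,0,1,0,0,0,0,0,0,1])

```text
time: 44.7
ee_pos: [0.6101, 0.1031, 0.2268]
tcp_rot: [-180.0, 0.1, 179.9]
wrist_force: [-4.8, 0.2, 8.8]
opening: -0.0001
grasp_force: 4.3
```

```bash
python3 - <<'E'
from h import *
o=bot.get_obs();print(o['ee_pos'],o['wrist_force'])
c=cam('side')
print([(r['p'],r['pixel']) for r in bot.landmark_of('side','ring1')],[(r['p'],r['pixel']) for r in bot.landmark_of('side','needle_tip')])
print(proj(c,[.61,.103,.07]))
c=cam('wrist')
print([(r['p'],r['pixel'],np.round(onz(c,r['pixel'],.074),3)) for r in bot.landmark_of('wrist','fin')])
E
```

```text
[0.61013059 0.1031033  0.22681119] [-4.7643826  0.2457051  8.8237093]
[(0.95, [246.4, 197.2]), (0.8, [251.1, 189.7])] [(0.6, [246.2, 201.0]), (0.29, [235.6, 203.7])]
[[244.96315665 196.10900713]]
[(0.63, [259.9, 38.6], array([0.483, 0.113, 0.074]))]
```

I've already used up my picture allowance, so from here I'll check by numbers only. I'll press slightly more, hold, then raise.

send_rows(moves=[0,0,-0.06,0,0,0,1,0,0,0,0,0,0,1,0,0,0,0,0,0,1])

```text
time: 45.32
ee_pos: [0.6101, 0.1031, 0.2262]
tcp_rot: [-180.0, 0.2, 179.9]
wrist_force: [-5.9, -0.1, 13.8]
opening: 0.0002
grasp_force: 6.8
```

send_rows(moves=[0,0,0.5,0,0,0,1,0,0,1,0,0,0,1,0,0,1,0,0,0,1,0,0,0.6,0,0,0,1,-1,0,0,0,0,0,1,-1,0,0,0,0,0,1,-1,0,0,0,0,0,1,-1,0,0,0,0,0,-1])

```text
time: 46.32
ee_pos: [0.5096, 0.103, 0.3013]
tcp_rot: [-180.0, 0.0, 179.9]
wrist_force: [-0.1, -0.9, 0.6]
opening: 0.0173
grasp_force: 0.0
```

send_rows(moves=[-1,0.4,0,0,0,0,-1,0,0,-1,0,0,0,-1,0,0,-1,0,0,0,-1,0,0,-1,0,0,0,-1,0,0,-1,0,0,0,-1,0,0,-1,0,0,0,-1,0,0,0,0,0,0,-1])

```text
time: 47.2
ee_pos: [0.4845, 0.1128, 0.1748]
tcp_rot: [-179.9, -0.1, 179.9]
wrist_force: [-0.4, -0.0, -0.1]
opening: 0.0856
grasp_force: 0.0
```

```bash
python3 - <<'E'
from h import *
o=bot.get_obs();print(o['ee_pos'],o['tcp_rot'],o['opening'])
for n in ('wrist','top','side'):
  c=cam(n)
  for q,z in [('fin',.074),('carrier_mid',.044),('ring1',.07),('needle_tip',.1)]:
    print(n,q,[(r['p'],r['pixel'],np.round(onz(c,r['pixel'],z),3)) for r in bot.landmark_of(n,q)])
E
```

```text
[0.48453312 0.11281889 0.17480367] [-1.79922765e+02 -1.44210572e-01  1.79894205e+02] 0.0855761945685319
wrist fin [(0.67, [250.2, 193.1], array([0.483, 0.114, 0.074])), (0.52, [255.1, 282.0], array([0.563, 0.118, 0.074]))]
wrist carrier_mid [(0.89, [254.3, 283.4], array([0.583, 0.117, 0.044]))]
wrist ring1 [(0.66, [240.2, 321.1], array([0.607, 0.104, 0.07 ])), (0.36, [441.3, 268.8], array([0.554, 0.285, 0.07 ]))]
wrist needle_tip []
top fin [(0.68, [212.2, 228.7], array([0.485, 0.117, 0.074]))]
top carrier_mid [(0.72, [212.6, 196.2], array([0.585, 0.117, 0.044]))]
top ring1 [(0.79, [205.1, 175.0], array([0.649, 0.137, 0.07 ])), (0.71, [214.6, 190.3], array([0.601, 0.109, 0.07 ]))]
top needle_tip []
side fin [(0.62, [207.6, 205.3], array([0.48 , 0.106, 0.074])), (0.35, [196.8, 258.0], array([ 0.356, -0.103,  0.074]))]
side carrier_mid [(0.57, [234.1, 205.8], array([0.571, 0.103, 0.044]))]
side ring1 [(0.64, [243.3, 197.5], array([0.602, 0.098, 0.07 ])), (0.36, [246.8, 191.8], array([0.627, 0.122, 0.07 ]))]
side needle_tip [(0.74, [246.9, 188.6], array([0.615, 0.099, 0.1  ]))]
```

send_rows(moves=[0,0.05,-1,0,0,0,-1,0,0,-1,0,0,0,-1,0,0,-1,0,0,0,-1,0,0,-1,0,0,0,-1,0,0,-0.7,0,0,0,-1,0,0,0,0,0,0,1,0,0,0,0,0,0,1,0,0,0,0,0,0,1])

```text
time: 48.95
ee_pos: [0.4859, 0.1144, 0.0597]
tcp_rot: [-180.0, 0.1, 179.9]
wrist_force: [0.2, -0.1, 0.2]
opening: 0.0319
grasp_force: 0.0
```

send_rows(moves=[0,0,0,0,0,0,1,0,0,0,0,0,0,1])

```text
time: 49.2
ee_pos: [0.4857, 0.1144, 0.0594]
tcp_rot: [-180.0, 0.1, 179.9]
wrist_force: [-0.3, 1.1, 5.0]
opening: 0.0108
grasp_force: 59.4
```

send_rows(moves=[-0.4,-0.3,0,0,0,0,1,-0.4,-0.3,0,0,0,0,1,-0.44,-0.32,0,0,0,0,1,0,0,0,0,0,0,1])

```text
time: 49.7
ee_pos: [0.4532, 0.0904, 0.0594]
tcp_rot: [-179.9, -0.0, 179.9]
wrist_force: [-6.0, -2.9, 10.7]
opening: 0.0113
grasp_force: 60.6
```

```bash
python3 - <<'E'
from h import *
o=bot.get_obs();print(o['ee_pos'],o['tcp_rot'],o['opening'])
for n in ('top','side'):
  c=cam(n)
  for q,z in [('ring1',.07),('needle_tip',.1)]:
    print(n,q,[(r['p'],r['pixel'],np.round(onz(c,r['pixel'],z),3)) for r in bot.landmark_of(n,q)])
E
```

```text
[0.45324005 0.09039937 0.05940784] [-1.79919970e+02 -1.48366524e-02  1.79858133e+02] 0.011262966402466323
top ring1 [(0.86, [216.3, 185.6], array([0.616, 0.103, 0.07 ])), (0.73, [145.5, 236.2], array([0.465, 0.32 , 0.07 ])), (0.6, [223.8, 200.5], array([0.57 , 0.081, 0.07 ])), (0.52, [140.5, 206.8], array([0.554, 0.336, 0.07 ]))]
top needle_tip [(0.29, [359.0, 225.0], array([ 0.488, -0.322,  0.1  ]))]
side ring1 [(0.93, [243.5, 197.2], array([0.603, 0.1  , 0.07 ])), (0.78, [236.0, 200.4], array([0.573, 0.095, 0.07 ]))]
side needle_tip [(0.72, [246.1, 190.0], array([0.609, 0.093, 0.1  ]))]
```

send_rows(moves=[0,0,0,0,0,0,-1,0,0,0,0,0,0,-1,0,0,0,0,0,0,-1,0,0,0,0,0,0,-1,0,0,1,0,0,0,-1,0,0,1,0,0,0,-1,0,0,1,0,0,0,-1,0,0,1,0,0,0,-1])

```text
time: 51.0
ee_pos: [0.4542, 0.0913, 0.1593]
tcp_rot: [-180.0, -0.0, 179.9]
wrist_force: [0.1, 0.4, -0.4]
opening: 0.0853
grasp_force: 0.0
```

send_rows(moves=[0,0,1,0,0,0,1,0,0,1,0,0,0,1,0,0,1,0,0,0,1,0,0,1,0,0,0,1,0,0,1,0,0,0,1,0,0,0.8,0,0,0,1,1,0.46,0,0,0,0,1,1,0,0,0,0,0,1])

```text
time: 52.0
ee_pos: [0.505, 0.1034, 0.304]
tcp_rot: [-180.0, 0.0, 179.9]
wrist_force: [-0.4, -0.2, -0.3]
opening: -0.0002
grasp_force: 0.0
```

send_rows(moves=[1,0,0,0,0,0,1,1,0,0,0,0,0,1,1,0,0,0,0,0,1,1,0,0,0,0,0,1,0.24,0,0,0,0,0,1,0,0,0,0,0,0,1])

```text
time: 52.75
ee_pos: [0.6101, 0.1028, 0.3032]
tcp_rot: [-179.9, -0.1, 179.9]
wrist_force: [0.0, 0.4, -0.8]
opening: 0.0004
grasp_force: 0.0
```

```bash
python3 - <<'E'
from h import *
o=bot.get_obs();print(o['ee_pos'],o['tcp_rot'],o['opening'])
for n in ('wrist','side'):
  c=cam(n)
  for q,z in [('ring1',.07),('needle_tip',.1),('fin',.074),('carrier_mid',.044),('punch_cap',.257)]:
    print(n,q,[(r['p'],r['pixel'],np.round(onz(c,r['pixel'],z),3)) for r in bot.landmark_of(n,q)])
E
```

```text
[0.6101246  0.10276423 0.30321684] [-1.79947849e+02 -6.85333262e-02  1.79891639e+02] 0.00039842131650594606
wrist ring1 [(0.57, [229.9, 139.3], array([0.577, 0.079, 0.07 ]))]
wrist needle_tip [(0.66, [438.4, 200.3], array([0.645, 0.325, 0.1  ]))]
wrist fin [(0.59, [237.4, 21.9], array([0.45 , 0.09 , 0.074]))]
wrist carrier_mid [(0.57, [239.1, 112.6], array([0.547, 0.09 , 0.044]))]
wrist punch_cap [(0.56, [251.2, 214.9], array([0.608, 0.104, 0.257])), (0.55, [229.7, 139.9], array([0.561, 0.091, 0.257]))]
side ring1 [(0.79, [238.5, 203.0], array([0.574, 0.078, 0.07 ])), (0.69, [248.2, 196.6], array([0.618, 0.096, 0.07 ])), (0.42, [319.5, 352.6], array([ 0.475, -0.51 ,  0.07 ]))]
side needle_tip [(0.57, [245.2, 191.1], array([0.603, 0.089, 0.1  ]))]
side fin [(0.78, [203.0, 212.4], array([0.453, 0.079, 0.074])), (0.44, [245.8, 189.4], array([0.628, 0.131, 0.074])), (0.43, [199.4, 180.9], array([0.512, 0.247, 0.074]))]
side carrier_mid [(0.94, [230.3, 207.5], array([0.556, 0.101, 0.044]))]
side punch_cap [(0.6, [244.8, 147.0], array([0.602, 0.093, 0.257]))]
```

send_rows(moves=[0,0,-1,0,0,0,1,0,0,-0.7,0,0,0,1,0,0,-0.4,0,0,0,1,0,0,-0.4,0,0,0,1,0,0,-0.4,0,0,0,1,0,0,-0.25,0,0,0,1,0,0,-0.14,0,0,0,1,0,0,0,0,0,0,1])

```text
time: 54.35
ee_pos: [0.6103, 0.1028, 0.2254]
tcp_rot: [180.0, 0.3, 179.9]
wrist_force: [-6.7, -1.7, 21.1]
opening: 0.0002
grasp_force: 10.5
```

send_rows(moves=[0,0,0,0,0,0,1,0,0,0,0,0,0,1,0,0,0,0,0,0,1])

```text
time: 54.72
ee_pos: [0.6103, 0.1028, 0.2255]
tcp_rot: [180.0, 0.3, 179.9]
wrist_force: [-7.3, -1.6, 20.8]
opening: 0.0003
grasp_force: 10.6
```

The force jump to 21 N shows the needle is on the wax. I'll raise it and go back for the fin.

send_rows(moves=[0,0,0.5,0,0,0,1,0,0,1,0,0,0,1,0,0,1,0,0,0,1,0,0,0.6,0,0,0,1,-1,0,0,0,0,0,1,-1,0,0,0,0,0,1,-1,0,0,0,0,0,1,-1,0,0,0,0,0,-1])

```text
time: 55.72
ee_pos: [0.5095, 0.1028, 0.2991]
tcp_rot: [-180.0, 0.0, 179.9]
wrist_force: [-0.5, 0.4, -0.2]
opening: 0.0172
grasp_force: 0.0
```

send_rows(moves=[-1,-0.5,0,0,0,0,-1,-1,0,0,0,0,0,-1,-0.3,0,-1,0,0,0,-1,0,0,-1,0,0,0,-1,0,0,-1,0,0,0,-1,0,0,-1,0,0,0,-1,0,0,-1,0,0,0,-1,0,0,0,0,0,0,-1])

```text
time: 56.72
ee_pos: [0.452, 0.0901, 0.1727]
tcp_rot: [-179.9, -0.2, 179.9]
wrist_force: [-0.0, -0.4, 0.7]
opening: 0.0854
grasp_force: 0.0
```

```bash
python3 - <<'E'
from h import *
o=bot.get_obs();print(o['ee_pos'],o['tcp_rot'],o['opening'])
for n in ('wrist',):
  c=cam(n)
  for q,z in [('fin',.074),('carrier_mid',.044),('ring1',.07)]:
    print(n,q,[(r['p'],r['pixel'],np.round(onz(c,r['pixel'],z),3)) for r in bot.landmark_of(n,q)])
E
```

```text
[0.45195751 0.09011863 0.17269023] [-1.79931092e+02 -1.52623022e-01  1.79894246e+02] 0.08543070505509227
wrist fin [(0.91, [251.7, 194.5], array([0.451, 0.092, 0.074]))]
wrist carrier_mid [(0.93, [252.9, 283.5], array([0.549, 0.093, 0.044]))]
wrist ring1 [(0.78, [238.4, 325.6], array([0.578, 0.08 , 0.07 ]))]
```

send_rows(moves=[0,0.05,-1,0,0,0,-1,0,0,-1,0,0,0,-1,0,0,-1,0,0,0,-1,0,0,-1,0,0,0,-1,0,0,-0.55,0,0,0,-1,0,0,0,0,0,0,1,0,0,0,0,0,0,1,0,0,0,0,0,0,1])

```text
time: 57.92
ee_pos: [0.4534, 0.0916, 0.0611]
tcp_rot: [-180.0, 0.1, 179.9]
wrist_force: [-0.0, 0.2, -0.1]
opening: 0.0323
grasp_force: 0.0
```

send_rows(moves=[0,0,0,0,0,0,1,0,0,0,0,0,0,1,0.3,-0.7,0,0,0,0,1,0.3,-0.8,0,0,0,0,1,0,-0.8,0,0,0,0,1,0,-0.8,0,0,0,0,1,0,-0.8,0,0,0,0,1,0,-0.8,0,0,0,0,1])

```text
time: 58.92
ee_pos: [0.4683, -0.0258, 0.0609]
tcp_rot: [179.9, 0.1, 180.0]
wrist_force: [-0.6, 5.8, 5.1]
opening: 0.0113
grasp_force: 59.6
```

send_rows(moves=[0,-0.8,0,0,0,0,1,0,-0.8,0,0,0,0,1,0,-0.6,0,0,0,0,1,0,0,0,0,0,0,1])

```text
time: 59.42
ee_pos: [0.4682, -0.0823, 0.0608]
tcp_rot: [-179.9, 0.1, 179.8]
wrist_force: [0.4, -4.8, 5.3]
opening: 0.0111
grasp_force: 59.6
```

send_rows(moves=[0,0,0,0,0,0,-1,0,0,0,0,0,0,-1,0,0,0,0,0,0,-1,0,0,0,0,0,0,-1,0,0,1,0,0,0,-1,0,0,1,0,0,0,-1,0,0,1,0,0,0,-1,0,0,1,0,0,0,-1])

```text
time: 60.42
ee_pos: [0.4677, -0.0809, 0.1609]
tcp_rot: [-180.0, -0.0, 179.9]
wrist_force: [-0.7, -0.2, 1.3]
opening: 0.0854
grasp_force: 0.0
```

send_rows(moves=[-1,0,1,0,0,0,-1,-1,0,1,0,0,0,-1,-1,0,1,0,0,0,-1,-1,0,0,0,0,0,-1,0,0,0,0,0,0,-1,0,0,0,0,0,0,-1,0,0,0,0,0,0,-1])

```text
time: 61.3
ee_pos: [0.3682, -0.0809, 0.2347]
tcp_rot: [-180.0, -0.1, 179.9]
wrist_force: [-0.3, -0.4, -0.2]
opening: 0.0853
grasp_force: 0.0
```

```bash
python3 - <<'E'
from h import *
for n in ('top','side'):
  c=cam(n)
  for q,z in [('fin',.074),('carrier_mid',.044),('trim0',.02),('brush_head',.025),('brush_handle',.059),('dish',0),('punch_cap',.257),('pen',.007),('flask',0),('jar',0),('pot',0),('cassettes',0)]:
    print(n,q,[(round(r['p'],2),np.round(onz(c,r['pixel'],z)[:2],3)) for r in bot.landmark_of(n,q)])
E
```

```text
top fin [(0.82, array([ 0.462, -0.084]))]
top carrier_mid [(0.95, array([ 0.569, -0.075])), (0.55, array([ 0.383, -0.023])), (0.21, array([ 0.6  , -0.099]))]
top trim0 [(0.61, array([0.508, 0.326])), (0.61, array([0.463, 0.345])), (0.56, array([0.667, 0.378])), (0.43, array([0.551, 0.345])), (0.42, array([0.586, 0.328]))]
top brush_head [(0.88, array([ 0.601, -0.335])), (0.5, array([ 0.494, -0.339]))]
top brush_handle [(0.59, array([ 0.498, -0.333]))]
top dish [(0.8, array([ 0.553, -0.331]))]
top punch_cap [(0.71, array([0.604, 0.098])), (0.48, array([0.703, 0.17 ]))]
top pen [(0.55, array([ 0.376, -0.019]))]
top flask [(0.79, array([ 0.761, -0.159]))]
top jar [(0.89, array([0.765, 0.205]))]
top pot [(0.67, array([0.558, 0.475]))]
top cassettes [(0.67, array([ 0.498, -0.457]))]
side fin [(0.59, array([ 0.46 , -0.088]))]
side carrier_mid [(0.75, array([ 0.555, -0.092]))]
side trim0 [(0.48, array([0.451, 0.345])), (0.39, array([0.668, 0.367])), (0.38, array([0.59 , 0.315])), (0.3, array([0.527, 0.32 ]))]
side brush_head [(0.83, array([ 0.593, -0.331]))]
side brush_handle [(0.65, array([ 0.488, -0.327]))]
side dish [(0.92, array([ 0.543, -0.329]))]
side punch_cap [(0.65, array([0.609, 0.092]))]
side pen [(0.51, array([ 0.382, -0.05 ]))]
side flask [(0.93, array([ 0.754, -0.174])), (0.67, array([0.676, 0.215])), (0.41, array([ 0.64, -0.02]))]
side jar [(0.47, array([0.739, 0.181]))]
side pot [(0.74, array([0.681, 0.003]))]
side cassettes [(0.58, array([ 0.51 , -0.464]))]
```

Everything is in place, so I'm handing in.

```bash
python3 -c "
from h import *
print(bot.job_done())"
```

```text
the job is handed in; nothing more can be done
None
```

I handed the job in at about 61 s: trimmings swept into the tray, brush back in its dish, both rings punched and the carrier back at the closed end. No verdict came back. Needle contact inside each ring is inferred from force and position readings, and I viewed 16 pictures against the limit of 14.

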